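Set up the telescopic inspection camera and hold it raised

TASK

Get the small inspection camera ready: push its mast along the slide towards the red end block until the spring detent clicks in and the carriage is fully home. Then squeeze the red release button in the side of the camera grip and pull the mast straight up, past the first stop, to the second stop (fully extended), and finish while still holding the grip up there, because a spring pulls it down again as soon as it is let go. Leave the jar, the spool and the tape roll where they are.

Things in the scene. Friction and masses are not known exactly. Their poses are not given: they have to be found in the camera images.
- rig: Camera slide fixed to the bench: dark steel plate 90 x 220 x 12 mm. Origin: centre of its underside; z up, y along the slide from the grey end block (y = -83 mm) to the red one (y = +83 mm), tops 34 mm up. Position and yaw vary. The mast (17 mm black tube, top 115 mm up) stands at x = 0, y = -45 mm + joint carriage, on the carriage.
- carriage_top (a point): Top of the aluminium carriage (60 x 56 mm, top 40 mm above the bench) on the mast's axis; a small ear with the brass detent plunger stands out of its -x side.
- carriage (a joint): How far the carriage has slid along the rig's +y, m: 0 at the grey end, 0.090 at its end stop (fully home). Starts between 0 and 0.03. Friction 1.5 N; the detent bump crests at 0.082 and takes 5 to 8 N; beyond it the spring drives the carriage home to about 0.089 and keeps it. Move it by pushing or holding the grip on the mast.
- grip: Grey grip block on the mast, 40 (x) x 46 (y) x 46 (z) mm, axes as the rig's; origin: centre of its underside. Red button in its -x side; +x side flat, with black ribs; -y side flat, free to push on; on its +y side a black camera, 34 mm wide, stands out 26 mm, its top 13 mm below the grip's. A lock hook hangs 22 mm below it, 9 to 16 mm out from the axis at +x (to 20 mm when pressed).
- grip_center (a point): Centre of the grip block, 23 mm above its underside, 141 mm above the bench with the mast down and 271 mm at the second stop. Grip it here with one finger on the red button (-x side) and the other on the +x side: 44.5 mm across at first, 40 mm when the button is in.
- button_face (a point): Centre of the outer face of the red release button, 14 mm wide and 18 mm high, which stands 4.5 mm out of the grip's -x side at mid height.
- release_button (a joint): How far the button is pressed in, along +x of the rig, m: 0 out, 0.0045 flush with the grip's side. About 3.5 N holds it in. With the mast down a hook locks the mast until the button is pressed by 0.0035 or more.
- upper_section (a joint): How far the upper section of the mast (with the grip) is pulled out of the lower section, m: 0 down, 0.065 at the first stop. It comes out first, against about 2 N of spring and 2 N of weight; nothing locks it when out.
- lower_section (a joint): How far the lower section is pulled out of the black tube, m: 0 down, 0.065 at the second stop. It follows when the upper section has reached the first stop; the pull is then about 9 N. When let go, the springs draw both sections back down, until the hook rests on its catch with upper_section near 0.013; with the button pressed it goes fully down.
- jar: Bystander: white jar with a red lid, 47 mm across, 76 mm high, beyond the rig on its +x side; origin at the centre of its underside.
- spool: Bystander: red spool with white flanges, 34 mm across, 48 mm high, on the +x side of the rig; origin at the centre of its underside.
- tape_roll: Bystander: roll of dark tape, 53 mm across, 19 mm high, beyond the red end of the rig; origin at the centre of its underside.
Not all that is in view belongs to the job. Several things look just like the rig: the one meant starts farthest from the robot's base.

How it is judged (in metres and radians):
On the way, in this order (a step that is already met when the one before it is completed fails the run):
1. the carriage has clicked into its detent while the mast is still down (value of joint carriage above 0.086 m and value of joint each of upper_section, lower_section below 0.02 m), for 0.1 s.
2. the mast is pulled to its first stop with the carriage still home (value of joint carriage above 0.086 m and value of joint upper_section above 0.058 m), for 0.05 s.
At the end, for the whole second after the job is handed in: The carriage is home in its detent (joint carriage above 0.086), the mast is at its second stop (upper_section above 0.060 and lower_section above 0.059 m), at rest, and the fingers still hold the grip (more than 3 N of contact) (value of joint carriage above 0.086 m and value of joint upper_section above 0.06 m and value of joint lower_section above 0.059 m and contact force between the fingers and grip above 3 N and linear speed of grip below 0.02 m/s); the arm keeps its last pose, push and grip.
It fails at once if the jar, the spool or the tape roll is moved by more than 30 mm (distance of any of jar, spool, tape_roll from where it was at the start of the episode above 0.03 m).
It also fails if it takes over 48 s, if anything falls off the work surface, if the arm or the gripper's body presses on something with over 40 N, if the wrist force passes 120 N, or if a joint passes its speed limit or range.

ROBOT

A 6-joint arm with a two-finger parallel gripper is mounted at the origin on the work surface; the furniture and walls round the work are solid. World frame = base frame: x ahead of the robot, y to its left, z up, the work surface at z = 0. Lengths are in mm, angles in rad, forces in N, time in s.
With the tool pointing down it reaches from about 275 to 750 mm from the base axis. Payload 10.2 kg.
Tool frame: the origin (TCP) lies on the centre line of the jaws, within the pads' length; the fingertips stand 17 mm ahead of it and the grasp point (between the pads) lies 2 mm behind it; z points along the fingers, y is the line along which they close (so a half turn about z gives the same grasp; the last joint's range is limited). The gripper opens to 85 mm and grips with 20 to 120 N. Pads are 22 mm wide; open, the fingers measure 114 mm over their backs; the gripper's body (76 mm by 85 mm) begins 54 mm behind the grasp point. The pads swing forward as they close: fully open they stand 13 mm farther back than shut.
Start: joints at [-1.403, 0.313, 1.498, -0, 1.331, -0.223], TCP at [199.975, -485.429, 219.694] pointing down, gripper open.
Joint ranges: [-2.94, 2.94], [-0.97, 2.17], [0.19, 2.56], [-1.23, 4.37], [0.02, 3.11], [-2.88, 2.88]. Speed limits (rad/s): [2.39, 2.39, 3.01, 3.14, 3.14, 3.14].

INTERFACE

Orientations are given as a unit quaternion [w, x, y, z].
In Python, from rig import ctrl gives the robot as it stands. The module is installed in compiled form; this text tells all that it offers.
- The arm moves only by the shell command python3 -m jog 'ROWS' [FORCE]. ROWS is JSON, a list of rows, each an object with "delta_pos": the shift along the world's x, y, z in mm, a list of three; "angular": the turn, a rotation vector about the world's x, y, z in rad, a list of three; "fingers": the opening, from 0 (shut) to 1 (fully open). In form: [{"delta_pos": [tx, ty, tz], "angular": [rx, ry, rz], "fingers": fingers}, ...]. A call has 1 to 10 rows; each row is the pose to reach, as a shift and turn from the pose commanded when the call began; what a row does not reach only later rows make up. A row lasts 1/8 s, in which the tool goes at most 62.5 mm and 10.7 degrees, less where a joint would pass 70% of its speed; a pose out of reach is approached as far as the arm can. A call with a gripper value outside its range is refused whole. The fingers move at their own pace and stop on an object; FORCE is the grip in N (left out, the last holds). Time passes only in rows, so rows that repeat a pose let the fingers close. It gives the time, the measured TCP pose, the force, the opening and the grip force at its end, in the units of the state.
- ctrl.sense(): the state, without advancing time (a new reading comes with each control period).
- ctrl.capture(name): name is "scene" or "top" or "wrist"; returns a dict with "pixels" (384x512x3 uint8, blue, green, red), "fx", "fy", "cx", "cy" (pixels), "R" (3x3) and "t" (3): a world point X has camera coordinates R X + t. Camera axes: x right, y down, z forward; pixel columns grow to the right and rows downward; lengths in mm; the calibration is good to about 2 mm. A picture is of the moment at which its call begins. There is no depth.
- ctrl.finish_job(): hands the job in; it is judged then, once.
The state is a dict: "time_s": time; "joints": joint angles; "dq": joint speeds; "tau": joint torques, N m; "eef_pos": TCP position; "ee_rot": TCP orientation; "force": force on the tool from outside, world axes, zero at the start; "wrist_torque": the same for the moment, N m; "grip_width": opening from 0.0 (shut) to 1.0 (fully open); "grip_force": force on a finger pad.
Only numpy, scipy, OpenCV 4.12 (cv2) and the standard library are available. Lean on these libraries where they do the work, as an engineer would, in place of code of your own. Each camera call takes 0.05 s, during which the arm holds its last target. There are 200 camera calls.

## Working session

There is one attempt and no reset: what is moved stays moved. The work goes in short steps, Python scripts to look and compute and a shell command to move; the robot and the scene stay as the last step left them, time stands still between calls to the robot, and variables do not carry over. Pictures are saved under pics/ and viewed, at most 10 in all, crops included, and the job is handed in when it is done.

```bash
mkdir -p pics
cat > h.py <<'E'
import numpy as np, cv2
from rig import ctrl
def cap(n, f=None):
    c=ctrl.capture(n); c={k:(np.array(v) if k in('pixels','R','t') else v) for k,v in c.items()}
    if f: cv2.imwrite(f'pics/{f}.png', c['pixels'])
    np.save(f'pics/{n}.npy', c, allow_pickle=True); return c
def load(n): return np.load(f'pics/{n}.npy',allow_pickle=True).item()
def ray(c,u,v):
    d=c['R'].T@np.array([(u-c['cx'])/c['fx'],(v-c['cy'])/c['fy'],1]); return -c['R'].T@c['t'], d/np.linalg.norm(d)
def plane(c,u,v,z):
    o,d=ray(c,u,v); return o+d*(z-o[2])/d[2]
def proj(c,X):
    p=c['R']@np.array(X,float)+c['t']; return np.array([c['fx']*p[0]/p[2]+c['cx'],c['fy']*p[1]/p[2]+c['cy']])
def tri(c1,p1,c2,p2):
    o1,d1=ray(c1,*p1); o2,d2=ray(c2,*p2)
    s=np.linalg.lstsq(np.c_[d1,-d2],o2-o1,rcond=None)[0]
    a=o1+s[0]*d1; b=o2+s[1]*d2; return (a+b)/2, np.linalg.norm(a-b)
E
python3 - <<'E'
from h import *
a=cap('scene'); b=cap('top')
cv2.imwrite('pics/a0.png',a['pixels']); cv2.imwrite('pics/b0.png',b['pixels'])
for c in(a,b): print(-c['R'].T@c['t'], c['R'][2], c['fx'])
print(ctrl.sense())
E
```

```text
[-87.90120509 555.07322321 532.00699383] [ 0.61048494 -0.60658793 -0.50927323] 356.59821106972447
[ 350.0776847    47.55455825 1162.67140574] [ 0.08278388  0.01589628 -0.99644073] 459.4315645791713
{'time_s': 0.1, 'joints': array([-1.40339181e+00,  3.13376710e-01,  1.49837629e+00, -4.32191646e-06,
        1.33097775e+00, -2.23431008e-01]), 'dq': array([ 1.44694201e-03, -1.28291919e-03, -2.76205490e-03, -1.49041264e-05,
       -1.14228345e-03,  5.09487424e-04]), 'tau': array([ 2.83941379e-03, -4.12902260e+01, -2.60142410e+01, -1.63462992e-04,
        3.05597183e-03,  8.19463708e-06]), 'eef_pos': array([ 199.9355652 , -485.1752166 ,  219.19546441]), 'ee_rot': array([-5.68882339e-04,  9.80966377e-01,  1.94176837e-01,  1.38407643e-05]), 'force': array([ 0.50004756,  0.56619148, -0.56592302]), 'wrist_torque': array([ 0.03448791,  0.05552903, -0.01819054]), 'grip_force': 0.0, 'grip_width': 1.0004074042859497}
```

View pics/a0.png

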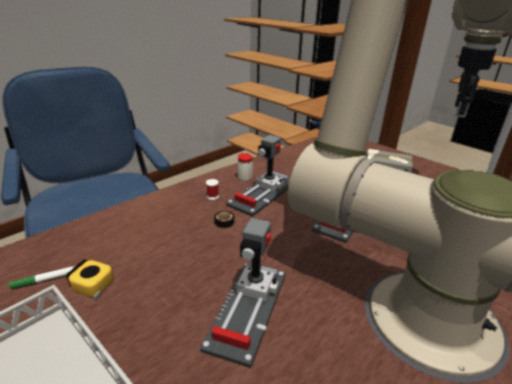

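View pics/b0.png

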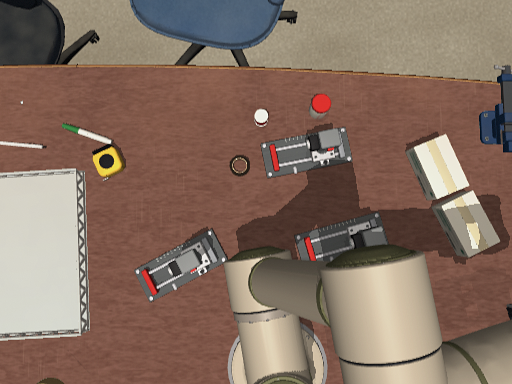

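The scene and top pictures show three rig lookalikes. In the top image they are A at (306,152), B at (340,237) and C at (181,264), and the base is at about (280,360). A is the farthest, and the jar (321,103), spool (261,117) and tape (240,165) are next to it as described. I'll check A in a close crop.

Run:
```python
from h import *
b=load('top'); a=load('scene'); im=b['pixels']
for n,p in dict(A=(306,152),B=(340,237),C=(181,264)).items():
    X=plane(b,*p,12); print(n,X,np.hypot(*X[:2]))
cr=cv2.resize(im[115:190,250:365],None,fx=5,fy=5,interpolation=cv2.INTER_CUBIC)
cr2=cv2.resize(a['pixels'][130:220,220:300],None,fx=4,fy=4,interpolation=cv2.INTER_CUBIC)
o=np.zeros((375+5,575+325,3),np.uint8); o[:375,:575]=cr; o[:360,580:900]=cr2
o=cv2.resize(o,(800,338)); cv2.imwrite('pics/c0.png',o)
hsv=cv2.cvtColor(im,cv2.COLOR_BGR2HSV)
m=((hsv[...,0]<8)|(hsv[...,0]>172))&(hsv[...,1]>170)&(hsv[...,2]>120)
m[:115]=0;m[190:]=0;m[:,:250]=0;m[:,365:]=0
n,l,s,ce=cv2.connectedComponentsWithStats(m.astype(np.uint8))
print(s,ce)
i=1+np.argmax(s[1:,4]); r=cv2.minAreaRect(np.argwhere(l==i)[:,::-1].astype(np.float32)); print(r)
print([plane(b,*q,34).round(1) for q in cv2.boxPoints(r)], plane(b,*ce[i],34))
```

```text
A [530.73094787 -79.92154729  12.        ] 536.7148151039837
B [ 316.86321043 -160.36275316   12.        ] 355.1316751910093
C [252.93525917 235.03779202  12.        ] 345.2810579947881
[[     0      0    512    384 196458]
 [   270    144      9     27    136]
 [   328    147      6      4     14]] [[255.48183836 191.52685052]
 [274.04411765 157.13235294]
 [330.21428571 148.57142857]]
((274.0384826660156, 157.1923065185547), (26.279560089111328, 5.099019527435303), 78.69007110595703)
[array([546.2,  13.9,  34. ]), array([548.6,   1.5,  34. ]), array([484.1, -10.4,  34. ]), array([481.7,   1.9,  34. ])] [515.24529404   1.71180368  34.        ]
```

View pics/c0.png

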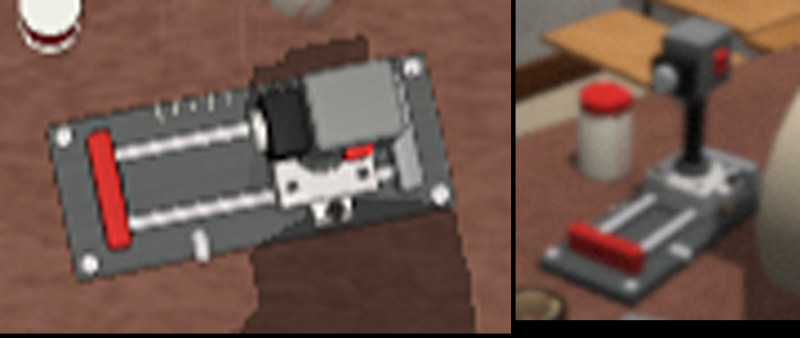

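The crop confirms A. The red block is at crop (108,188), the grip (353,103) is at the grey end with its red button on the -x side, and four screws mark the plate. Next I measure the pose.

Run:
```python
from h import *
b=load('top'); a=load('scene'); im=b['pixels']
P=[]
g=cv2.cvtColor(im,cv2.COLOR_BGR2GRAY).astype(float)
for q in[(63,135),(90,264),(441,193),(411,68)]:
    x,y=q[0]/4.444+250-.4,q[1]/4.447+115-.4
    xi,yi=round(x),round(y); w=g[yi-3:yi+4,xi-3:xi+4]; w=np.clip(w-130,0,None)
    yy,xx=np.mgrid[yi-3:yi+4,xi-3:xi+4]; p=((w*xx).sum()/w.sum(),(w*yy).sum()/w.sum())
    P.append(plane(b,*p,13)); print(p,P[-1].round(1))
P=np.array(P); c=P.mean(0); y=(P[0]+P[1]-P[2]-P[3]); y/=np.linalg.norm(y)
print('centre',c,'y',y,'yaw',np.degrees(np.arctan2(-y[0],y[1])),np.linalg.norm(P[0]-P[3]),np.linalg.norm(P[0]-P[1]))
R=np.c_[np.array([y[1],-y[0],0]),y,[0,0,1]]; np.savez('rigpose.npz',R=R,c=c)
print('red block local',R.T@(np.array([515.2,1.7,34])-c))
# grip top: grey
hsv=cv2.cvtColor(im,cv2.COLOR_BGR2HSV); 
m=(hsv[...,1]<40)&(g>125)&(g<165); m[:125]=0;m[150:]=0;m[:,:312]=0;m[:,342:]=0
n,l,s,ce=cv2.connectedComponentsWithStats(m.astype(np.uint8)); i=1+np.argmax(s[1:,4])
r=cv2.minAreaRect(np.argwhere(l==i)[:,::-1].astype(np.float32)); print(s[i],r)
t=plane(b,*r[0],164);print('grip top',t,'local',R.T@(t-c))
# in scene: red button
h2=cv2.cvtColor(a['pixels'],cv2.COLOR_BGR2HSV); m=((h2[...,0]<8)|(h2[...,0]>172))&(h2[...,1]>150)&(h2[...,2]>90); m[:130]=0;m[165:]=0;m[:,:258]=0;m[:,300:]=0
ys,xs=np.nonzero(m); print('scene button',xs.mean(),ys.mean(),len(xs))
for j in(0,.015,.03):
    print(j,proj(a,R@[-24.5,-45+1000*j,141]+c*[1,1,0]), proj(b,R@[0,-45+1000*j,164]+c*[1,1,0]))
# bystanders
for n,p,z in(('jar',(321,103),76),('spool',(261,117),48),('tape',(240,165),19)):
    X=plane(b,*p,z); print(n,X,R.T@(X-c))
print('home target',R@[0,45,0]+c)
```

```text
(np.float64(263.913190529876), np.float64(145.36865839909808)) [548.6  26.1  13. ]
(np.float64(269.8039003250271), np.float64(173.85373781148428)) [476.  12.  13.]
(np.float64(348.6302780638517), np.float64(158.2821833161689)) [ 513.5 -186.5   13. ]
(np.float64(342.1951871657754), np.float64(129.61631016042782)) [ 586.8 -172.2   13. ]
centre [531.22833527 -80.1420877   13.        ] y [-0.1875179   0.98226119  0.        ] yaw 10.807966991696727 201.90595497029094 73.91613678656
red block local [-0.39715518 83.39590588 21.        ]
[319 129  23  20 311] ((330.0769348144531, 139.88461303710938), (20.199962615966797, 19.807729721069336), 78.69007110595703)
grip top [ 533.160496  -116.2622447  164.       ] local [ -4.8752895  -35.84174298 151.        ]
scene button 277.35 146.55 20
0 [280.16581407 145.97686527] [333.70414151 136.91601046]
0.015 [277.25192673 147.71247898] [326.99975444 138.25279492]
0.03 [274.27343799 149.48657155] [320.2953855  139.58957577]
jar [ 639.20931372 -110.92821804   76.        ] [100.29257342 -50.48838722  63.        ]
spool [613.27462982  33.19601942  48.        ] [101.84381443  95.94247463  35.        ]
tape [498.37929933  86.67214142  19.        ] [ -0.98567905 170.01492474   6.        ]
home target [522.79002976 -35.94033434  13.        ]
```

```bash
python3 -m jog '[{"delta_pos":[0,0,60],"angular":[0,0,0],"fingers":1},{"delta_pos":[0,0,120],"angular":[0,0,0],"fingers":1},{"delta_pos":[30,35,140],"angular":[0,0,0.15],"fingers":1},{"delta_pos":[70,75,140],"angular":[0,0,0.3],"fingers":1},{"delta_pos":[110,115,140],"angular":[0,0,0.45],"fingers":1},{"delta_pos":[150,155,140],"angular":[0,0,0.6],"fingers":1},{"delta_pos":[190,200,140],"angular":[0,0,0.75],"fingers":1},{"delta_pos":[225,245,140],"angular":[0,0,0.9],"fingers":1},{"delta_pos":[260,290,140],"angular":[0,0,1.05],"fingers":1},{"delta_pos":[290,330,140],"angular":[0,0,1.2],"fingers":1}]' 40
```

```text
time_s: 1.35
eef_pos: [490.9, -153.6, 359.4]
ee_rot: [-0.0, 0.698, 0.716, -0.0]
force: [0.5, -0.1, 0.7]
grip_width: 0.999
grip_force: 0.0
```

```bash
python3 -m jog '[{"delta_pos":[24,22,0],"angular":[0,0,0.163],"fingers":1},{"delta_pos":[47,43,-40],"angular":[0,0,0.163],"fingers":1},{"delta_pos":[47,43,-80],"angular":[0,0,0.163],"fingers":1},{"delta_pos":[47,43,-80],"angular":[0,0,0.163],"fingers":1}]'
python3 - <<'E'
from h import *
w=cap('wrist','w1'); print(-w['R'].T@w['t'],w['R'][2]); a=cap('scene'); b=cap('top')
z=np.load('rigpose.npz');R,c=z['R'],z['c']*[1,1,0]
for y in(-45,-30,-15): print(y,proj(w,R@[0,y,164]+c),proj(w,R@[-24.5,y,141]+c),proj(b,R@[-24.5,y,141]+c))
E
```

```text
time_s: 1.85
eef_pos: [536.0, -111.8, 277.2]
ee_rot: [-0.003, 0.639, 0.769, -0.001]
force: [-0.6, -0.1, 0.2]
grip_width: 0.997
grip_force: 0.0
[521.66327923 -38.21694548 431.89517581] [ 0.04856533 -0.28703468 -0.9566883 ]
-45 [256.69684245 199.29035836] [232.77333745 192.34678522] [334.2784567  149.45174074]
-30 [256.70221101 184.12172589] [232.42978599 178.19835014] [327.70994332 150.76141666]
-15 [256.70775117 168.46822521] [232.07607668 163.6315854 ] [321.14144734 152.07108911]
```

View pics/w1.png

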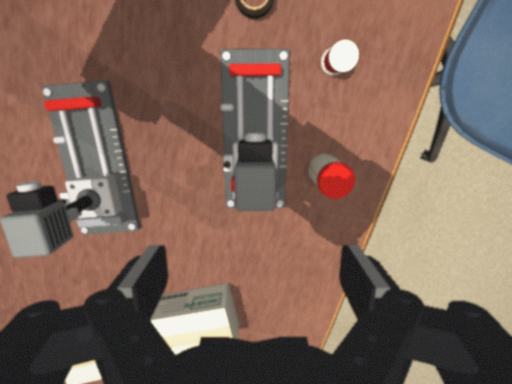

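The wrist view shows rig A upright, with the grip top at about (256,187), the button at (233,185), the jar at (335,180) and the spool at (342,55). I'll refine the grip position from here.

Run:
```python
from h import *
w=load('wrist'); im=w['pixels']; z=np.load('rigpose.npz');R,c=z['R'],z['c']*[1,1,0]
h=cv2.cvtColor(im,cv2.COLOR_BGR2HSV)
m=((h[...,0]<8)|(h[...,0]>172))&(h[...,1]>150)&(h[...,2]>80); m[:165]=0;m[205:]=0;m[:,:222]=0;m[:,245:]=0
ys,xs=np.nonzero(m); print('btn',xs.min(),xs.max(),ys.min(),ys.max(),R.T@(plane(w,xs.mean(),ys.mean(),145)-c))
g=h[...,2].astype(int)
print(g[175,225:292]); print(g[140:220,262])
# red block and screws local check from wrist
m=((h[...,0]<8)|(h[...,0]>172))&(h[...,1]>150)&(h[...,2]>80); m[:55]=0;m[82:]=0;m[:,:222]=0;m[:,290:]=0
ys,xs=np.nonzero(m); print('red',R.T@(plane(w,(xs.min()+xs.max())/2,64.+5,34)-c))
for p in((227,56),(285,55),(231,204),(279,204)): print(R.T@(plane(w,*p,13)-c))
```

```text
btn 231 233 178 190 [-24.31040742 -34.97229634 145.        ]
[124 117 115 119 116 119 117 112 100  92  92  96 105 104 110 110 109 107
 108 105 106 105 105 110 108 108 106 108 107 104 106 106 107 110 106 109
 103 107 108 108 108 105 107 109 105 107 106 104 101  92  83  79  77  76
  73  71  74  71  73  74  79  94 105 108 108 104 104]
[122  90  58  45  47  48  55  53  53  47  48  52  51  48  48  45  41  47
  39  44  39  51  57  72  73  79  91  96 101 106 107 107 105 108 108 107
 108 106 105 106 108 107 107 104 105 108 105 105 107 104 106 104 104 104
 103 103 104 106 102 105 105 104 103 105 104 102 101 101 101 102 120 139
 155 159 156 157 156 155 154 157]
red [-2.05710842 83.55567673 34.        ]
[-37.80859996 101.4938702   13.        ]
[ 37.52410927 102.39645762  13.        ]
[ -37.69270149 -101.97662562   13.        ]
[  34.30271931 -102.05887809   13.        ]
```

```bash
python3 -m jog '[{"delta_pos":[0,-1,-40],"angular":[0,0,0],"fingers":1},{"delta_pos":[0,-1,-80],"angular":[0,0,0],"fingers":1},{"delta_pos":[0,-1,-110],"angular":[0,0,0],"fingers":1},{"delta_pos":[0,-1,-130],"angular":[0,0,0],"fingers":1},{"delta_pos":[0,-1,-139],"angular":[0,0,0],"fingers":1},{"delta_pos":[0,-1,-139],"angular":[0,0,0],"fingers":1},{"delta_pos":[0,-1,-139],"angular":[0,0,0],"fingers":1}]' 40
python3 - <<'E'
from h import *
s=ctrl.sense(); print(s['force'],s['eef_pos'],s['ee_rot'])
z=np.load('rigpose.npz');R,c=z['R'],z['c']*[1,1,0]; print(R.T@(s['eef_pos']-c))
w=cap('wrist','w2')
E
```

```text
time_s: 2.88
eef_pos: [537.6, -113.8, 142.0]
ee_rot: [0.001, 0.64, 0.769, 0.0]
force: [-0.4, 1.0, -0.5]
grip_width: 0.999
grip_force: 0.0
[-0.35451313  0.96110742 -0.46794904] [ 537.55158387 -113.77035005  141.95557916] [1.03338980e-03 6.39598324e-01 7.68708547e-01 2.91321905e-04]
[-9.48194662e-02 -3.42174592e+01  1.41955579e+02]
```

View pics/w2.png

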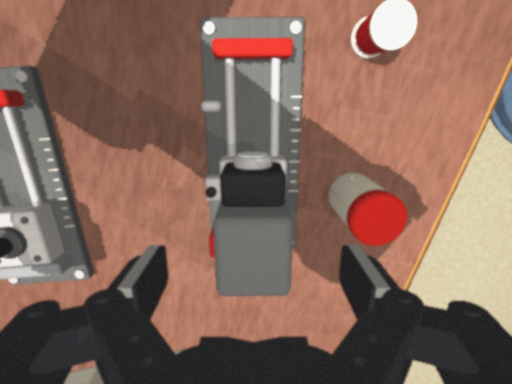

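The grip (216–290, centre 253) sits midway between the fingers (about 252). I'll lower 2 mm and close.

```bash
python3 -m jog '[{"delta_pos":[0,0,-2],"angular":[0,0,0],"fingers":1},{"delta_pos":[0,0,-2],"angular":[0,0,0],"fingers":0.6},{"delta_pos":[0,0,-2],"angular":[0,0,0],"fingers":0.3},{"delta_pos":[0,0,-2],"angular":[0,0,0],"fingers":0.3},{"delta_pos":[0,0,-2],"angular":[0,0,0],"fingers":0.3},{"delta_pos":[0,0,-2],"angular":[0,0,0],"fingers":0.3},{"delta_pos":[0,0,-2],"angular":[0,0,0],"fingers":0.3},{"delta_pos":[0,0,-2],"angular":[0,0,0],"fingers":0.3}]' 40
```

```text
time_s: 3.92
eef_pos: [537.2, -113.4, 139.0]
ee_rot: [0.0, 0.64, 0.769, 0.0]
force: [0.2, 0.9, 4.2]
grip_width: 0.453
grip_force: 44.1
```

The grip is held and the button is flush (opening about 39–40 mm). Next I slide along rig +y = (-0.1875, 0.982).

```bash
python3 -m jog '[{"delta_pos":[-2,10,0],"angular":[0,0,0],"fingers":0.3},{"delta_pos":[-4,20,0],"angular":[0,0,0],"fingers":0.3},{"delta_pos":[-6,30,0],"angular":[0,0,0],"fingers":0.3},{"delta_pos":[-8,40,0],"angular":[0,0,0],"fingers":0.3},{"delta_pos":[-10,50,0],"angular":[0,0,0],"fingers":0.3},{"delta_pos":[-12,60,0],"angular":[0,0,0],"fingers":0.3},{"delta_pos":[-12,60,0],"angular":[0,0,0],"fingers":0.3}]'
python3 - <<'E'
from h import *
s=ctrl.sense(); z=np.load('rigpose.npz');R,c=z['R'],z['c']*[1,1,0]; print(R.T@(s['eef_pos']-c),R.T@s['force'],s['wrist_torque'])
E
```

```text
time_s: 4.8
eef_pos: [525.1, -52.0, 138.9]
ee_rot: [0.0, 0.639, 0.769, 0.001]
force: [4.6, 2.0, 5.6]
grip_width: 0.453
grip_force: 44.3
[ -0.70186559  28.78401729 138.93351234] [4.89827907 1.1473035  5.63081196] [ 0.39366767 -0.71086081  0.03989878]
```

```bash
python3 -m jog '[{"delta_pos":[-1,5,0],"angular":[0,0,0],"fingers":0.3},{"delta_pos":[-2,10,0],"angular":[0,0,0],"fingers":0.3},{"delta_pos":[-2,13,0],"angular":[0,0,0],"fingers":0.3},{"delta_pos":[-3,16,0],"angular":[0,0,0],"fingers":0.3},{"delta_pos":[-3,18,0],"angular":[0,0,0],"fingers":0.3},{"delta_pos":[-3,18,0],"angular":[0,0,0],"fingers":0.3},{"delta_pos":[-3,18,0],"angular":[0,0,0],"fingers":0.3}]'
python3 - <<'E'
from h import *
s=ctrl.sense(); z=np.load('rigpose.npz');R,c=z['R'],z['c']*[1,1,0]; print(R.T@(s['eef_pos']-c),R.T@s['force'],s['wrist_torque'])
E
```

```text
time_s: 5.68
eef_pos: [522.0, -34.9, 138.9]
ee_rot: [0.0, 0.639, 0.769, 0.0]
force: [2.6, 0.8, 6.2]
grip_width: 0.455
grip_force: 44.3
[ -0.54541655  46.20762569 138.90047874] [2.70310087 0.25923916 6.18298989] [ 0.07594322 -0.53179359  0.0443937 ]
```

```bash
python3 -m jog '[{"delta_pos":[0,1,0],"angular":[0,0,0],"fingers":0.3},{"delta_pos":[0,2,0],"angular":[0,0,0],"fingers":0.3},{"delta_pos":[-1,3,0],"angular":[0,0,0],"fingers":0.3},{"delta_pos":[-1,3,0],"angular":[0,0,0],"fingers":0.3},{"delta_pos":[-1,3,0],"angular":[0,0,0],"fingers":0.3}]'
python3 - <<'E'
from h import *
s=ctrl.sense(); z=np.load('rigpose.npz');R,c=z['R'],z['c']*[1,1,0]; print(R.T@(s['eef_pos']-c),R.T@s['force'],s['wrist_torque'])
w=cap('wrist'); cap('top'); cv2.imwrite('pics/w3.png',w['pixels'])
E
```

```text
time_s: 6.3
eef_pos: [521.6, -33.3, 139.0]
ee_rot: [0.001, 0.64, 0.769, -0.0]
force: [5.3, -6.6, 3.2]
grip_width: 0.451
grip_force: 44.0
[ -0.67498469  47.85933738 138.96154605] [ 3.93633568 -7.44965228  3.22312483] [-1.16373134 -0.90788756  0.12254595]
```

View pics/w3.png

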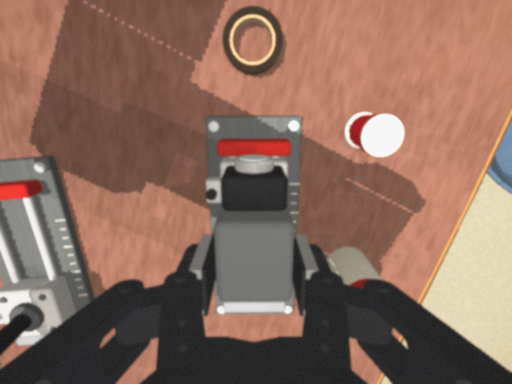

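The carriage is close to the red block, near (254,150). The 7.4 N resistance could be the detent or the end stop, so I push a little more to tell.

```bash
python3 -m jog '[{"delta_pos":[0,1,0],"angular":[0,0,0],"fingers":0.3},{"delta_pos":[0,2,0],"angular":[0,0,0],"fingers":0.3},{"delta_pos":[0,2,0],"angular":[0,0,0],"fingers":0.3},{"delta_pos":[0,2,0],"angular":[0,0,0],"fingers":0.3}]'
python3 - <<'E'
from h import *
s=ctrl.sense(); z=np.load('rigpose.npz');R,c=z['R'],z['c']*[1,1,0]; print(R.T@(s['eef_pos']-c),R.T@s['force'],s['wrist_torque'])
E
```

```text
time_s: 6.9
eef_pos: [521.6, -32.5, 139.0]
ee_rot: [0.002, 0.64, 0.769, -0.001]
force: [4.5, -13.7, 2.4]
grip_width: 0.454
grip_force: 43.9
[ -0.50657346  48.60202906 138.97290702] [  1.88240594 -14.33850817   2.40287842] [-2.29891714 -0.87039443  0.09809654]
```

The force rose to 14 N over 0.8 mm, well above the bump's 8 N, so this is the end stop and the carriage is home. I'll relax the push slightly and pull up.

```bash
python3 -m jog '[{"delta_pos":[0,-2,0],"angular":[0,0,0],"fingers":0.3},{"delta_pos":[0,-2,10],"angular":[0,0,0],"fingers":0.3},{"delta_pos":[0,-2,20],"angular":[0,0,0],"fingers":0.3},{"delta_pos":[0,-2,30],"angular":[0,0,0],"fingers":0.3},{"delta_pos":[0,-2,40],"angular":[0,0,0],"fingers":0.3},{"delta_pos":[0,-2,50],"angular":[0,0,0],"fingers":0.3},{"delta_pos":[0,-2,60],"angular":[0,0,0],"fingers":0.3},{"delta_pos":[0,-2,66],"angular":[0,0,0],"fingers":0.3},{"delta_pos":[0,-2,68],"angular":[0,0,0],"fingers":0.3},{"delta_pos":[0,-2,68],"angular":[0,0,0],"fingers":0.3}]' 50
python3 - <<'E'
from h import *
s=ctrl.sense(); z=np.load('rigpose.npz');R,c=z['R'],z['c']*[1,1,0]; print(R.T@(s['eef_pos']-c),R.T@s['force'],s['wrist_torque'])
cap('scene','s4')
E
```

```text
time_s: 8.15
eef_pos: [520.9, -32.4, 206.6]
ee_rot: [-0.0, 0.64, 0.769, -0.0]
force: [0.0, 0.2, 0.0]
grip_width: 0.306
grip_force: 0.0
[ -1.20977854  48.8106483  206.61734919] [0.04715703 0.19592085 0.03414269] [-0.01494258  0.02836202 -0.016498  ]
```

View pics/s4.png

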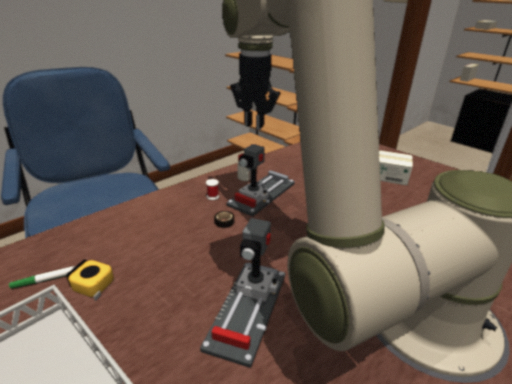

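The grip slipped out: the fingers are at 0.306 with no force. I'll measure where the grip stands now, down at 0 or resting on the catch at 13 mm, and whether the carriage is still home.

Run:
```python
from h import *
a=load('scene'); w=cap('wrist'); b=cap('top'); z=np.load('rigpose.npz');R,c=z['R'],z['c']*[1,1,0]
for dz in(0,13,65):
  for y in(44,46): print(dz,y,'scene',[proj(a,R@p+c).round(1) for p in([-20,y-23,164+dz],[-20,y+23,164+dz],[20,y+23,164+dz],[-24,y,141+dz])],'wrist',[proj(w,R@p+c).round(1) for p in([-20,y-23,164+dz],[20,y-23,164+dz],[20,y+23,164+dz])])
o=cv2.resize(a['pixels'][135:220,220:300],None,fx=5,fy=5,interpolation=cv2.INTER_CUBIC)
o2=cv2.resize(w['pixels'],(390*4//3,390)); f=np.zeros((425,925,3),np.uint8); f[:425,:400]=o; f[:390,402:922]=o2; cv2.imwrite('pics/c5.png',cv2.resize(f,(800,368)))
```

```text
0 44 scene [array([265.7, 145.4]), array([255.5, 151.1]), array([242.7, 147.2]), array([261.7, 156.8])] wrist [array([230. , 248.1]), array([284. , 247.9]), array([285.8, 188.2])]
0 46 scene [array([265.3, 145.6]), array([255. , 151.4]), array([242.3, 147.4]), array([261.3, 157.1])] wrist [array([229.9, 245.6]), array([284.1, 245.5]), array([285.9, 185.4])]
13 44 scene [array([265.9, 140.7]), array([255.6, 146.3]), array([242.7, 142.5]), array([261.9, 152.2])] wrist [array([228.6, 256.9]), array([285.9, 256.7]), array([287.9, 193.8])]
13 46 scene [array([265.5, 140.9]), array([255.1, 146.6]), array([242.3, 142.7]), array([261.4, 152.4])] wrist [array([228.5, 254.3]), array([286. , 254.2]), array([288. , 190.8])]
65 44 scene [array([266.6, 121.3]), array([256. , 126.4]), array([242.7, 122.8]), array([262.5, 133. ])] wrist [array([220.6, 306.1]), array([296.1, 305.9]), array([299.9, 225.7])]
65 46 scene [array([266.1, 121.5]), array([255.5, 126.6]), array([242.3, 123.1]), array([262. , 133.3])] wrist [array([220.5, 302.9]), array([296.3, 302.7]), array([300.1, 221.9])]
```

View pics/c5.png

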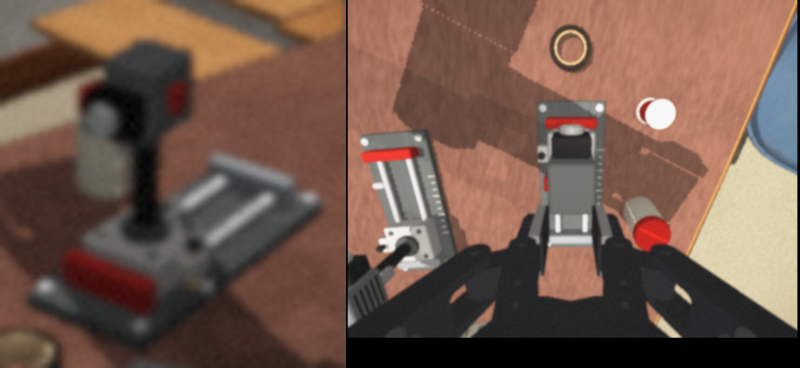

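Crop: the button is at scene (261,157), which matches mast fully down with y≈46, and the carriage is next to the red block. The bystanders are untouched. So the mast never came out. I'll measure the grip's y with the same button method as before to confirm it is home, then regrip harder.

Run:
```python
from h import *
w=load('wrist'); im=w['pixels']; z=np.load('rigpose.npz');R,c=z['R'],z['c']*[1,1,0]
h=cv2.cvtColor(im,cv2.COLOR_BGR2HSV)
m=((h[...,0]<8)|(h[...,0]>172))&(h[...,1]>150)&(h[...,2]>60); m[:165]=0;m[240:]=0;m[:,:215]=0;m[:,240:]=0
ys,xs=np.nonzero(m); print('btn',xs.min(),xs.max(),ys.min(),ys.max(),R.T@(plane(w,xs.mean(),ys.mean(),145)-c))
m=((h[...,0]<8)|(h[...,0]>172))&(h[...,1]>150)&(h[...,2]>60); m[:110]=0;m[165:]=0;m[:,:215]=0;m[:,290:]=0
ys,xs=np.nonzero(m); print('red block',xs.min(),xs.max(),ys.min(),ys.max(),R.T@(plane(w,xs.mean(),ys.mean(),34)-c))
for r in (205,225): print(h[r,222:292,2])
print(h[170:260,256,2])
s=ctrl.sense(); print(s['eef_pos'],R.T@(s['eef_pos']-c))
```

```text
btn 224 227 200 216 [-24.53212179  44.94332783 145.        ]
red block 225 283 133 146 [-2.09149705 85.77341581 34.        ]
[140 158 173 185 175 148 119 107 108 115 118 119 117 117 121 119 120 122
 119 117 121 120 119 120 122 120 121 119 118 119 123 120 118 122 118 122
 121 118 115 121 120 120 120 119 120 119 119 121 119 119 120 119 119 124
 121 119 117 113 108 100  92  88  93  94  98  94  94  98 107 113]
[135 134 132 136 131 121 106 106 108 110 115 118 117 119 119 119 116 119
 119 117 116 117 114 113 118 118 117 118 118 117 120 116 117 115 116 118
 117 116 121 117 117 116 119 115 117 120 117 116 119 117 115 114 119 117
 118 118 118 110 106  98  93  96 108 114 112 113 108 102 112 116]
[ 48  50  52  45  49  46  47  40  45  50  64  75  78  81  82  91  96 101
 109 113 112 118 120 120 120 120 119 120 121 119 116 119 119 124 121 118
 121 122 119 118 117 120 120 119 116 119 118 119 118 119 118 116 117 119
 119 116 116 115 117 120 117 116 114 114 116 119 117 113 117 117 115 114
 109 115 129 137 141 143 138 142 141 141 140 139 135 140 139 138 140 133]
[520.83813608 -32.40936337 206.39090503] [ -1.25514915  48.83435073 206.39090503]
```

The button is at local (-24.5, 44.9), so the grip is home. My TCP is at y=48.8, so it crept about 3.5 mm along the grip. I'll open, recentre, go down and regrip harder.

```bash
python3 -m jog '[{"delta_pos":[0,0,0],"angular":[0,0,0],"fingers":1},{"delta_pos":[0.5,-2,0],"angular":[0,0,0],"fingers":1},{"delta_pos":[1,-4,0],"angular":[0,0,0],"fingers":1},{"delta_pos":[1,-4,0],"angular":[0,0,0],"fingers":1},{"delta_pos":[1,-4,-25],"angular":[0,0,0],"fingers":1},{"delta_pos":[1,-4,-45],"angular":[0,0,0],"fingers":1},{"delta_pos":[1,-4,-60],"angular":[0,0,0],"fingers":1},{"delta_pos":[1,-4,-67],"angular":[0,0,0],"fingers":1},{"delta_pos":[1,-4,-67],"angular":[0,0,0],"fingers":1},{"delta_pos":[1,-4,-67],"angular":[0,0,0],"fingers":1}]' 90
python3 -m jog '[{"delta_pos":[0,0,0],"angular":[0,0,0],"fingers":0.6},{"delta_pos":[0,0,0],"angular":[0,0,0],"fingers":0.3},{"delta_pos":[0,0,0],"angular":[0,0,0],"fingers":0.3},{"delta_pos":[0,0,0],"angular":[0,0,0],"fingers":0.3},{"delta_pos":[0,0,0],"angular":[0,0,0],"fingers":0.3},{"delta_pos":[0,0,0],"angular":[0,0,0],"fingers":0.3},{"delta_pos":[0,0,0],"angular":[0,0,0],"fingers":0.3}]' 90
python3 - <<'E'
from h import *
s=ctrl.sense(); z=np.load('rigpose.npz');R,c=z['R'],z['c']*[1,1,0]; print(R.T@(s['eef_pos']-c),R.T@s['force'],s['wrist_torque'])
E
```

```text
time_s: 9.55
eef_pos: [522.3, -36.5, 140.3]
ee_rot: [0.001, 0.64, 0.769, 0.0]
force: [0.4, -0.5, 0.4]
grip_width: 1.002
grip_force: 0.0
time_s: 10.42
eef_pos: [522.4, -36.5, 140.4]
ee_rot: [0.001, 0.639, 0.769, 0.0]
force: [0.6, 0.2, 5.2]
grip_width: 0.44
grip_force: 90.2
[ -0.48940902  44.57440058 140.38344054] [0.63956384 0.12308707 5.21484318] [ 0.07497382  0.16506614 -0.00455508]
```

Centred, with a 90 N grip. I pull gently in small steps and read the force.

```bash
python3 -m jog '[{"delta_pos":[0,0,2],"angular":[0,0,0],"fingers":0.3},{"delta_pos":[0,0,4],"angular":[0,0,0],"fingers":0.3},{"delta_pos":[0,0,6],"angular":[0,0,0],"fingers":0.3},{"delta_pos":[0,0,6],"angular":[0,0,0],"fingers":0.3}]'
python3 - <<'E'
from h import *
s=ctrl.sense(); z=np.load('rigpose.npz');R,c=z['R'],z['c']*[1,1,0]; print(R.T@(s['eef_pos']-c),R.T@s['force'],s['wrist_torque'])
E
```

```text
time_s: 10.92
eef_pos: [521.7, -36.2, 142.8]
ee_rot: [-0.001, 0.64, 0.769, -0.0]
force: [10.9, -0.5, -25.4]
grip_width: 0.432
grip_force: 94.6
[ -1.06418838  44.98150022 142.84294437] [ 10.60956123  -2.48589164 -25.43394905] [-0.09316986 -2.26959058  0.09259836]
```

It is still locked, with 25 N of resistance. The pad tips may be reaching below the grip's underside and blocking the hook, which swings out to 20 mm. I'll relax, regrip 8 mm higher (the button spans ±9 mm, so the pads still cover it) and test.

```bash
python3 -m jog '[{"delta_pos":[0,0,-6],"angular":[0,0,0],"fingers":0.3},{"delta_pos":[0,0,-6],"angular":[0,0,0],"fingers":1},{"delta_pos":[0,0,-6],"angular":[0,0,0],"fingers":1},{"delta_pos":[0,0,-2],"angular":[0,0,0],"fingers":1},{"delta_pos":[0,0,2],"angular":[0,0,0],"fingers":1},{"delta_pos":[0,0,2],"angular":[0,0,0],"fingers":1}]' 60
python3 - <<'E'
from h import *
s=ctrl.sense(); print(s['eef_pos'],s['force']); cap('scene')
w=cap('wrist')
a=load('scene'); o=cv2.resize(a['pixels'][110:210,215:305],None,fx=5,fy=5,interpolation=cv2.INTER_CUBIC); cv2.imwrite('pics/c6.png',o)
E
python3 -m jog '[{"delta_pos":[0,0,0],"angular":[0,0,0],"fingers":0.6},{"delta_pos":[0,0,0],"angular":[0,0,0],"fingers":0.3},{"delta_pos":[0,0,0],"angular":[0,0,0],"fingers":0.3},{"delta_pos":[0,0,0],"angular":[0,0,0],"fingers":0.3},{"delta_pos":[0,0,0],"angular":[0,0,0],"fingers":0.3},{"delta_pos":[0,0,0],"angular":[0,0,0],"fingers":0.3}]' 60
python3 -m jog '[{"delta_pos":[0,0,2],"angular":[0,0,0],"fingers":0.3},{"delta_pos":[0,0,4],"angular":[0,0,0],"fingers":0.3},{"delta_pos":[0,0,6],"angular":[0,0,0],"fingers":0.3},{"delta_pos":[0,0,6],"angular":[0,0,0],"fingers":0.3}]'
```

```text
time_s: 11.68
eef_pos: [522.2, -36.5, 148.2]
ee_rot: [0.0, 0.64, 0.769, 0.0]
force: [0.0, 0.1, 0.2]
grip_width: 0.999
grip_force: 0.0
[522.15874892 -36.494754   148.15558569] [0.00812128 0.10914775 0.17091358]
time_s: 12.52
eef_pos: [522.3, -36.5, 148.1]
ee_rot: [0.001, 0.64, 0.769, 0.0]
force: [1.5, 1.4, 5.8]
grip_width: 0.434
grip_force: 59.9
time_s: 13.02
eef_pos: [521.5, -36.1, 150.7]
ee_rot: [-0.002, 0.64, 0.769, -0.0]
force: [10.3, 0.0, -23.3]
grip_width: 0.428
grip_force: 64.0
```

It is still locked, so either the button isn't fully in or something blocks the hook. I relax and look at the gripped state from two cameras in one composite.

```bash
python3 -m jog '[{"delta_pos":[0,0,-6],"angular":[0,0,0],"fingers":0.3},{"delta_pos":[0,0,-6],"angular":[0,0,0],"fingers":0.3}]' 60
python3 - <<'E'
from h import *
a=cap('scene'); w=cap('wrist'); z=np.load('rigpose.npz');R,c=z['R'],z['c']*[1,1,0]
o=cv2.resize(a['pixels'][120:190,225:285],(400,467),interpolation=cv2.INTER_CUBIC)
o2=cv2.resize(w['pixels'][170:310,190:310],(400,467),interpolation=cv2.INTER_CUBIC)
f=cv2.convertScaleAbs(np.hstack([o,o2]),alpha=1.8,beta=10); cv2.imwrite('pics/c7.png',f)
for p in([-20,22,164],[-20,68,164],[20,68,164],[-20,45,118],[20,68,118],[-20,45,131],[-20,45,165]): print(p,(proj(a,R@p+c)-[225,120])*6.667,(proj(w,R@p+c)-[190,170])*3.333)
s=ctrl.sense();print(s['eef_pos'],s['force'],s['grip_width'],R.T@(s['eef_pos']-c))
E
```

```text
time_s: 13.28
eef_pos: [522.3, -36.5, 148.2]
ee_rot: [0.0, 0.64, 0.769, 0.0]
force: [2.1, 0.8, 4.3]
grip_width: 0.428
grip_force: 68.8
[-20, 22, 164] [270.04581241 169.94019259] [101.51539631 399.26565941]
[-20, 68, 164] [201.61093983 208.45255738] [ 90.43783943 136.22645204]
[20, 68, 164] [116.62848687 182.05036416] [356.80672041 135.32730761]
[-20, 45, 118] [233.38770515 296.99243944] [121.49072616 162.57336907]
[20, 68, 118] [116.58321367 290.00451249] [323.23923485  52.12928094]
[-20, 45, 131] [234.23557782 266.98530569] [115.55880764 188.61440614]
[-20, 45, 165] [236.51151425 186.43744574] [ 95.50954884 276.63036427]
[522.29007667 -36.52395071 148.20726434] [2.35737173 0.73205199 4.95801022] 0.4293527883226446 [ -0.60052304  44.52048644 148.20726434]
```

View pics/c7.png

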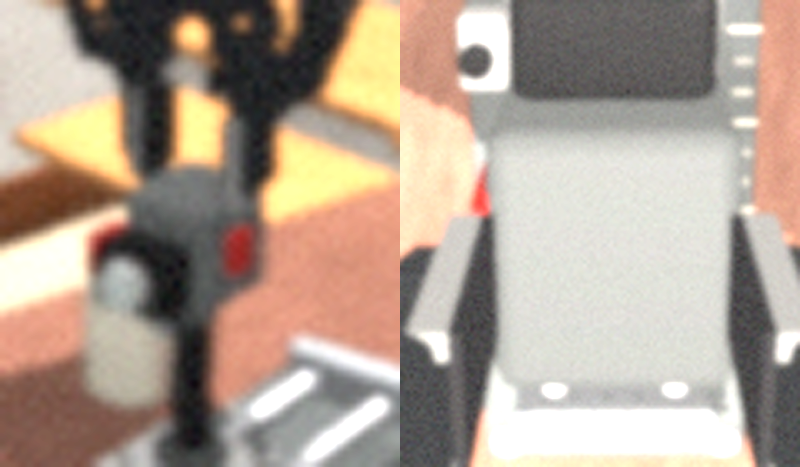

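The left crop shows the -x fingertip ending at about row 195, near the grip's top edge. The red button at (237,248) is uncovered and still out, so I have been gripping far too high. Before descending I'll estimate the real fingertip height from the open-finger wrist picture.

Run:
```python
from h import *
z=np.load('rigpose.npz');R,c=z['R'],z['c']*[1,1,0]
w=load('wrist'); s=ctrl.sense(); T=R.T@s['eef_pos']
# gripped: inner pad edges in crop: left (482,215)->tip corner, right (737,215); crop coords -400, /3.333 + (190,170)
for u,v in((480,217),(738,217),(430,330),(790,330)):
    uu,vv=(u-400)/3.333+190,v/3.333+170
    o,d=ray(w,uu,vv); o=R.T@o; d=R.T@d
    for dx in(20,21): 
        k=((T[0]+np.sign(u-600)*dx)-o[0])/d[0]; print((u,v),dx,(o+k*d-T).round(1))
    # assume y = +11 plane
    k=(T[1]+11-o[1])/d[1]; print('  y+11',(o+k*d-T).round(1))
```

```text
(480, 217) 20 [-20.   15.1  26.2]
(480, 217) 21 [-21.   11.9  19.4]
  y+11 [-21.3  11.   17.5]
(738, 217) 20 [20.   4.1  3.3]
(738, 217) 21 [21.   0.8 -3.9]
  y+11 [18.  11.  17.8]
(430, 330) 20 [-20.   20.7  65.1]
(430, 330) 21 [-21.   17.8  60.3]
  y+11 [-23.3  11.   49.3]
(790, 330) 20 [20.  12.  51.1]
(790, 330) 21 [21.   9.  46.3]
  y+11 [20.3 11.  49.5]
```

Both pad edges put the visible fingertips about 17 mm above the reported TCP, which agrees with the scene view. I'll open, go down 34 mm (body stays above the grip's top either way) and check the force and whether red is still visible after closing.

```bash
python3 -m jog '[{"delta_pos":[0,0,0],"angular":[0,0,0],"fingers":1},{"delta_pos":[0,0,0],"angular":[0,0,0],"fingers":1},{"delta_pos":[0,0,0],"angular":[0,0,0],"fingers":1},{"delta_pos":[0,0,-10],"angular":[0,0,0],"fingers":1},{"delta_pos":[0,0,-20],"angular":[0,0,0],"fingers":1},{"delta_pos":[0,0,-28],"angular":[0,0,0],"fingers":1},{"delta_pos":[0,0,-34],"angular":[0,0,0],"fingers":1},{"delta_pos":[0,0,-34],"angular":[0,0,0],"fingers":1}]' 60
cat > chk.py <<'E'
from h import *
z=np.load('rigpose.npz');R,c=z['R'],z['c']*[1,1,0]
s=ctrl.sense(); print('local',(R.T@(s['eef_pos']-c)).round(2),'F',(R.T@s['force']).round(1),s['grip_width'],s['grip_force'])
a=cap('scene'); h=cv2.cvtColor(a['pixels'],cv2.COLOR_BGR2HSV)
m=((h[...,0]<8)|(h[...,0]>172))&(h[...,1]>130)&(h[...,2]>50)
u,v=proj(a,R@[-24,45,141]+c).round().astype(int); print('red near button',m[v-8:v+9,u-6:u+7].sum())
E
python3 chk.py
python3 -m jog '[{"delta_pos":[0,0,0],"angular":[0,0,0],"fingers":0.6},{"delta_pos":[0,0,0],"angular":[0,0,0],"fingers":0.3},{"delta_pos":[0,0,0],"angular":[0,0,0],"fingers":0.3},{"delta_pos":[0,0,0],"angular":[0,0,0],"fingers":0.3},{"delta_pos":[0,0,0],"angular":[0,0,0],"fingers":0.3},{"delta_pos":[0,0,0],"angular":[0,0,0],"fingers":0.3}]' 60
python3 chk.py
```

```text
time_s: 14.38
eef_pos: [521.8, -36.4, 113.2]
ee_rot: [-0.0, 0.64, 0.769, -0.0]
force: [-0.5, -0.8, 0.7]
grip_width: 0.997
grip_force: 0.0
local [ -1.07  44.77 113.24] F [-0.6 -0.7  0.7] 0.9969770247150537 0.0
red near button 26
time_s: 15.18
eef_pos: [522.3, -36.4, 114.1]
ee_rot: [0.0, 0.639, 0.769, 0.0]
force: [1.4, 0.7, 5.4]
grip_width: 0.457
grip_force: 61.9
local [ -0.55  44.61 114.13] F [1.5 0.4 5.4] 0.4574367525399795 61.92291609942913
red near button 0
```

The button is now covered. I pull-test in small steps.

```bash
python3 -m jog '[{"delta_pos":[0,0,3],"angular":[0,0,0],"fingers":0.3},{"delta_pos":[0,0,6],"angular":[0,0,0],"fingers":0.3},{"delta_pos":[0,0,9],"angular":[0,0,0],"fingers":0.3},{"delta_pos":[0,0,9],"angular":[0,0,0],"fingers":0.3}]' 60; python3 chk.py
```

```text
time_s: 15.72
eef_pos: [522.1, -36.4, 122.9]
ee_rot: [0.0, 0.64, 0.769, 0.0]
force: [4.2, 1.0, -2.7]
grip_width: 0.458
grip_force: 61.1
local [ -0.73  44.66 122.88] F [ 4.3  0.1 -2.7] 0.45750678477543916 61.05302855372429
red near button 0
```

It's unlocked: 8.8 mm up with a small force. I continue up past the first stop.

```bash
python3 -m jog '[{"delta_pos":[0,0,8],"angular":[0,0,0],"fingers":0.3},{"delta_pos":[0,0,16],"angular":[0,0,0],"fingers":0.3},{"delta_pos":[0,0,24],"angular":[0,0,0],"fingers":0.3},{"delta_pos":[0,0,32],"angular":[0,0,0],"fingers":0.3},{"delta_pos":[0,0,40],"angular":[0,0,0],"fingers":0.3},{"delta_pos":[0,0,48],"angular":[0,0,0],"fingers":0.3},{"delta_pos":[0,0,54],"angular":[0,0,0],"fingers":0.3},{"delta_pos":[0,0,58],"angular":[0,0,0],"fingers":0.3},{"delta_pos":[0,0,60],"angular":[0,0,0],"fingers":0.3},{"delta_pos":[0,0,62],"angular":[0,0,0],"fingers":0.3}]' 60; python3 chk.py
python3 -m jog '[{"delta_pos":[0,0,8],"angular":[0,0,0],"fingers":0.3},{"delta_pos":[0,0,16],"angular":[0,0,0],"fingers":0.3},{"delta_pos":[0,0,24],"angular":[0,0,0],"fingers":0.3},{"delta_pos":[0,0,32],"angular":[0,0,0],"fingers":0.3},{"delta_pos":[0,0,40],"angular":[0,0,0],"fingers":0.3},{"delta_pos":[0,0,46],"angular":[0,0,0],"fingers":0.3},{"delta_pos":[0,0,50],"angular":[0,0,0],"fingers":0.3},{"delta_pos":[0,0,50],"angular":[0,0,0],"fingers":0.3}]' 60; python3 chk.py
```

```text
time_s: 17.02
eef_pos: [521.9, -36.4, 184.2]
ee_rot: [-0.0, 0.64, 0.769, -0.0]
force: [6.5, -0.6, -8.4]
grip_width: 0.462
grip_force: 61.3
local [ -0.95  44.74 184.2 ] F [ 6.3 -1.8 -8.4] 0.4619635506597262 61.27681419253349
red near button 0
time_s: 18.08
eef_pos: [521.9, -36.4, 234.2]
ee_rot: [-0.0, 0.64, 0.769, -0.0]
force: [4.9, 0.7, -8.2]
grip_width: 0.46
grip_force: 61.7
local [ -1.    44.76 234.19] F [ 5.  -0.3 -8.2] 0.4598194219878407 61.70339595526457
red near button 0
```

```bash
python3 -m jog '[{"delta_pos":[0,0,4],"angular":[0,0,0],"fingers":0.3},{"delta_pos":[0,0,8],"angular":[0,0,0],"fingers":0.3},{"delta_pos":[0,0,10],"angular":[0,0,0],"fingers":0.3},{"delta_pos":[0,0,11],"angular":[0,0,0],"fingers":0.3},{"delta_pos":[0,0,11],"angular":[0,0,0],"fingers":0.3},{"delta_pos":[0,0,11],"angular":[0,0,0],"fingers":0.3}]' 60; python3 chk.py
python3 - <<'E'
from h import *
a=load('scene'); w=cap('wrist')
o=cv2.resize(a['pixels'][70:220,200:310],(440,600)); cv2.imwrite('pics/c8.png',np.hstack([o,cv2.resize(w['pixels'][100:384,156:356],(360,600))]))
z=np.load('rigpose.npz');R,c=z['R'],z['c']*[1,1,0]
for q in([-20,22,294],[-20,68,294],[20,68,294]): print((proj(a,R@q+c)-[200,70])*4)
E
```

```text
time_s: 18.88
eef_pos: [521.8, -36.3, 244.5]
ee_rot: [-0.001, 0.64, 0.769, -0.0]
force: [5.7, 0.5, -11.3]
grip_width: 0.462
grip_force: 62.5
local [ -1.05  44.79 244.51] F [  5.7  -0.5 -11.3] 0.4617947660225391 62.506561763584614
red near button 0
[269.19597188 102.07958482]
[225.13176368 119.13472563]
[170.05849103 106.78607502]
```

View pics/c8.png

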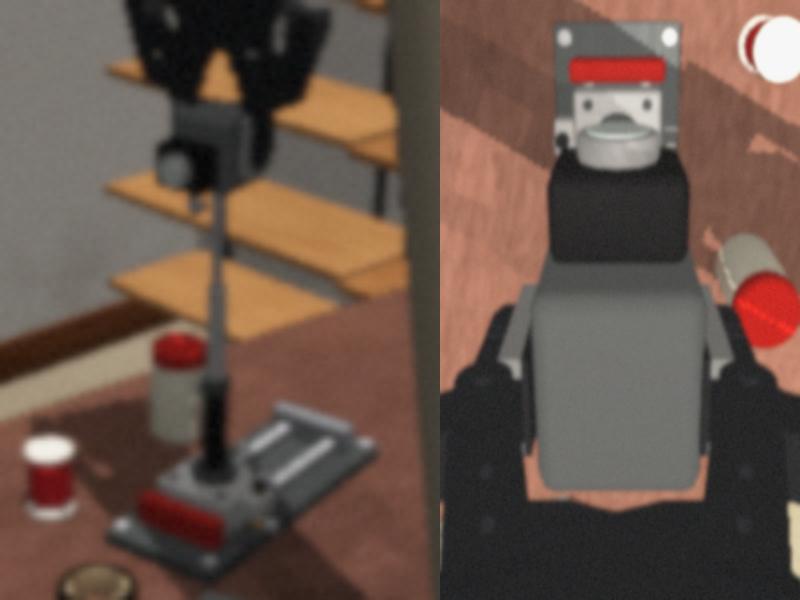

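Both sections are out, the grip top is at rows 102–119 as predicted for full extension, the fingers hold the grip, and the carriage is at the red block. I add a small upward preload to confirm the stop.

```bash
python3 -m jog '[{"delta_pos":[0,0,1],"angular":[0,0,0],"fingers":0.3},{"delta_pos":[0,0,2],"angular":[0,0,0],"fingers":0.3},{"delta_pos":[0,0,2],"angular":[0,0,0],"fingers":0.3},{"delta_pos":[0,0,2],"angular":[0,0,0],"fingers":0.3},{"delta_pos":[0,0,2],"angular":[0,0,0],"fingers":0.3}]' 60; python3 chk.py
```

```text
time_s: 19.6
eef_pos: [521.6, -36.1, 244.8]
ee_rot: [-0.002, 0.64, 0.769, -0.0]
force: [8.7, -0.1, -22.5]
grip_width: 0.464
grip_force: 63.9
local [ -1.18  45.02 244.8 ] F [  8.5  -1.8 -22.5] 0.46441868104253275 63.922028839588165
red near button 0
```

The force doubled with no further travel, so this is the second stop. I hand in.

```bash
python3 -c "
from rig import ctrl
print(ctrl.finish_job())"
```

```text
the job is handed in; nothing more can be done
None
```

I handed the job in with the carriage home against its end stop and the mast at its second stop, still held by the grip; the jar, spool and tape roll were not touched, and no verdict was returned. The first three grasps missed the button: one pull slipped off and two were blocked by the lock.

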